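# Clamp the walnut board in the bench jig

## Robot

A 6-joint arm with a two-finger parallel gripper is mounted at the origin on the work surface. World frame = base frame: x ahead of the robot, y to its left, z up, the work surface at z = 0. Lengths are in m, angles in degrees, forces in N, time in s.
With the tool pointing down it reaches from about 0.325 to 0.85 m from the base axis. Payload 15.5 kg.
Tool frame: the origin (TCP) lies midway between the tips of the shut fingers; the grasp point (between the pads) lies 19 mm behind it; y points along the fingers, x is the direction in which the jaws open and shut, and the axes are right-handed (so a half turn about y gives the same grasp; the last joint's range is limited). The gripper opens to 91 mm and grips with 3 to 60 N. Pads are 32 mm wide; open, the fingers measure 118 mm over their backs; the gripper's body (76 mm by 178 mm) begins 60 mm behind the grasp point.
Start: joints at [67.523, 28.281, 77.091, -0, 74.628, -5.472], TCP at [0.183, 0.598, 0.214] pointing down, gripper open.
Joint ranges: [-166.48, 166.48], [-47.26, 123.95], [12.59, 153.08], [-70.14, 250.14], [6.76, 159.57], [-176.63, 176.63]. Speed limits (degrees/s): [108.29, 108.29, 147.25, 172.46, 172.46, 172.46].

## Interface

Orientations are given as a 3x3 rotation matrix whose columns are the frame's x, y, z axes.
In Python, from bench import ctrl gives the robot as it stands. The module is installed in compiled form; this text tells all that it offers. Calls block until the motion is done:
- ctrl.goto(position, orientation): joint-space move of the TCP to a pose.
- ctrl.move_l(position, vel=0.15, ori=None, contact_N=None): straight line of the TCP; ori=None keeps the orientation; vel is the mean speed in m/s. With contact_N (N) it stops when the force on the tool has changed by that much, and returns True; else False.
- ctrl.movej(angles): joint-space move.
- ctrl.command_gripper(opening): opening from 0.0 (shut) to 1.0 (fully open); the grip force is fixed at half the most; returns when the fingers have stopped.
- ctrl.sleep(seconds).
- ctrl.ik(position, orientation): joint angles nearest the present ones, or None.
- ctrl.read_camera(name): name is "scene" or "top" or "wrist"; returns the picture (400x640x3 uint8, blue, green, red); there is no depth.
- ctrl.camera_params(name): a dict with "fx", "fy", "cx", "cy" (pixels), "D" ([k1, k2, p1, p2, k3] as OpenCV has them; the pictures are not rectified), "pose" (4x4, takes a point from camera to world coordinates); the wrist camera has in their place "T_tool_cam" (4x4, takes a point from camera to tool coordinates, whose origin is the TCP and whose axes are the tool frame's). Camera axes: x right, y up, looking along -z (the intrinsics and any distortion apply to the point x, -y, -z); pixel columns grow to the right and rows downward; lengths in m; the calibration is good to about 2 mm. A picture is of the moment at which its call begins: read the wrist's pose just before it. camera_params takes no time and is no camera call.
A pose or a line that the arm cannot do raises ctrl.MotionError and nothing moves.
- ctrl.sign_off(): hands the job in, once; it reports no verdict.
Readings, each from a call of its own:
- ctrl.current_t(): time.
- ctrl.current_q(): joint angles.
- ctrl.current_dq(): joint speeds.
- ctrl.current_effort(): joint torques, N m.
- ctrl.current_tool_pos(): TCP position.
- ctrl.current_eef_rot(): TCP orientation.
- ctrl.current_contact_force(): force on the tool from outside, world axes, zero at the start.
- ctrl.current_wrist_torque(): the same for the moment, N m.
- ctrl.current_grip_width(): opening from 0.0 (shut) to 1.0 (fully open).
Only numpy, scipy, OpenCV 4.12 (cv2) and the standard library are available. Lean on these libraries where they do the work, as an engineer would, in place of code of your own. Each camera call takes 0.05 s, during which the arm holds its last target.

## Task

Push the walnut board along the jig, away from the robot, until its end is up against the aluminium end stop. Then push the red clamp lever all the way round to its closed stop, so that the rubber pad presses the board against the wooden fence, and leave it clamped. Only push: the board must slide flat on the jig and not be lifted or tipped, and the loose bow-tie key, mallet, chisel and glue bottle stay where they are.

Things in the scene. Friction and masses are not known exactly. Their poses are not given: they have to be found in the camera images.
- jig: Fixed clamping jig: plywood base 300 (x) x 260 (y) x 18 mm. Origin: centre of its underside, on the bench; z up, +x leads away from the robot (turned at most 0.25 rad). Seen from the robot the fence is on its right, the end stop at its far end, the clamp on its left. Nothing fixed but the lever stands higher than 51 mm.
- stop_face (a point): Middle of the face of the aluminium end stop, a block at the far end of the board's track; the face looks to the jig's -x, is 85 mm wide and rises 30 mm above the plywood. Jig frame: x = 85, y = -42.5, z = 33 mm.
- fence_face (a point): Middle of the inner face of the brown wooden fence, a wall 260 mm long, 20 mm thick, 30 mm high along the jig's x; the face looks to the jig's +y. Jig frame: x = -15, y = -85, z = 33 mm.
- board_mid (a point): Centre of the loose dark walnut board, 130 (x) x 80 (y) x 22 mm, 0.14 to 0.24 kg, dark bow-tie on top. It lies flat on the plywood, axes nearly the jig's, 2 to 5 mm off the fence, its far end 30 to 60 mm short of the stop. Fully home its centre is at x = 20, y = -45, z = 29 mm in the jig's frame. It slides with 1 to 3 N.
- clamp_lever (a joint): Angle of the red lever, rad. 0: points to the jig's +y; it grows clockwise seen from above; 1.6 is its closed stop, pointing to the jig's +x, beside the board. Starts open at 0 to 0.35. Stays where left; takes 0.2 N m to turn (2.5 N at lever_push), 0.32 near the end. The pad moves to the fence 14.5 mm per rad and meets a board lying on the fence at about 1.0.
- lever_pivot (a point): Point on the lever's upright pivot axis, half-way up its bar: x = 0, y = 85, z = 52 mm in the jig's frame. Its y axis points out along the bar, z up. Round red hub of radius 26 mm, on a steel post of radius 30 mm that rises 22 mm above the plywood.
- lever_push (a point): Point on the bar's middle line, half-way up, 80 mm from the pivot: a good place to push sideways. It moves with the lever. Bar 18 mm wide, 14 mm high, underside 27 mm above the plywood; black knob of radius 13 mm at 112 mm from the pivot, 11 mm above the bar's top. Its y axis points out along the bar; closing moves it to its own +x. From 27 to 99 mm from the pivot the bar's sides are free.
- clamp_pad: Black rubber pad on the jaw, 62 mm long, 20 mm high; origin on its pressing face, which looks to the jig's -y, at the lower edge. Spring-loaded, 1 N per mm, about 8 N with the lever at its stop. The jaw and its steel cheeks rise to 22 mm above the plywood.
- key: Loose reddish cherry-wood bow-tie key, about 62 x 45 x 20 mm, lying on the near left corner of the jig. Origin: centre of its underside. Not to be moved.
- mallet: Loose rubber mallet on the bench right of the jig: head of radius 34 mm, 100 mm long, handle towards the robot. Origin: under the head's centre. Not to be moved.
- chisel: Loose chisel with a dark wooden handle, 255 mm long, on the bench right of the jig. Origin: under its middle, handle to its -x. Not to be moved.
- glue: Loose white glue bottle, radius 28 mm, 140 mm high, on the bench left of the jig. Origin: centre of its underside. Not to be moved.

How it is judged (in metres and radians):
On the way, in this order (a step that is already met when the one before it is completed fails the run):
1. the board's end is against the end stop (within 3.5 mm) while the lever is still open (below 0.7 rad) (x of board_mid in the frame of jig above 0.0165 m and value of joint clamp_lever below 0.7 rad), for 0.2 s.
2. the lever is closed (above 1.45 rad) with the board still against the end stop (x of board_mid in the frame of jig above 0.0165 m and value of joint clamp_lever above 1.45 rad), for 0.2 s.
At the end, for the whole second after the job is handed in: The board lies flat with its end within 3.5 mm of the end stop, its side within 2.5 mm of the fence and square to it (0.04 rad), the lever rests closed (above 1.45 of 1.6 rad) and the pad presses on the board with more than 2.5 N (all of step 2 and y of board_mid in the frame of jig below -0.0425 m and velocity of joint clamp_lever between -0.05 and 0.05 rad/s and angle between the x axis of board_mid and the x axis of jig, either way round below 0.04 rad and contact force between clamp_pad and board above 2.5 N and z of board_mid in the frame of jig below 0.032 m and linear speed of board below 0.02 m/s); the robot touches nothing.
It fails at once if the board is lifted off the jig by more than 8 mm or tipped by more than 0.15 rad (z of board_mid in the frame of jig above 0.037 m or angle between board_mid's own z axis and vertical above 0.15 rad).
It fails at once if the key is moved by more than 20 mm (distance of key from where it was at the start of the episode above 0.02 m).
It fails at once if the mallet is moved by more than 20 mm (distance of mallet from where it was at the start of the episode above 0.02 m).
It fails at once if the chisel is moved by more than 20 mm (distance of chisel from where it was at the start of the episode above 0.02 m).
It fails at once if the glue is moved by more than 20 mm (distance of glue from where it was at the start of the episode above 0.02 m).
It also fails if it takes over 45 s, if anything falls off the work surface, if the arm or the gripper's body presses on something with over 40 N, if the wrist force passes 120 N, or if a joint passes its speed limit or range.

## Working session

There is one attempt and no reset: what is moved stays moved. The work goes in short steps, each a Python script; the robot and the scene stay as the last script left them, time stands still between calls to the robot, and variables do not carry over. Pictures are saved under pics/ and viewed, and the job is handed in when it is done.

```bash
mkdir -p pics; python3 - <<'E'
from bench import ctrl
import cv2, numpy as np
for n in ["scene","top","wrist"]:
    im=ctrl.read_camera(n); cv2.imwrite(f"pics/{n}0.png",im)
    p=ctrl.camera_params(n); print(n,{k:np.round(v,4).tolist() for k,v in p.items()})
print(ctrl.current_tool_pos(),np.round(ctrl.current_eef_rot(),3).tolist(),ctrl.current_t())
E
```

```text
scene {'fx': 457.5582, 'fy': 457.5582, 'cx': 311.9322, 'cy': 194.6556, 'D': [-0.0769, 0.0, 0.0, 0.0, 0.0], 'pose': [[-0.8186, -0.4806, 0.3146, 0.9563], [0.5744, -0.6904, 0.4398, 0.5396], [0.0058, 0.5407, 0.8412, 1.0671], [0.0, 0.0, 0.0, 1.0]]}
top {'fx': 453.0953, 'fy': 453.0953, 'cx': 317.58, 'cy': 195.7522, 'D': [-0.0531, 0.0, 0.0, 0.0, 0.0], 'pose': [[-0.0015, 0.9985, -0.0543, 0.5324], [-1.0, -0.0021, -0.0093, 0.0093], [-0.0094, 0.0543, 0.9985, 1.0405], [0.0, 0.0, 0.0, 1.0]]}
wrist {'fx': 293.2993, 'fy': 293.2993, 'cx': 322.304, 'cy': 202.5442, 'D': [-0.0556, 0.0, 0.0, 0.0, 0.0], 'T_tool_cam': [[1.0, 0.0006, -0.0007, -0.002], [-0.0008, 0.2572, -0.9663, -0.17], [-0.0004, 0.9663, 0.2572, 0.0726], [0.0, 0.0, 0.0, 1.0]]}
[0.18269582 0.59741762 0.21349527] [[0.292, -0.0, -0.956], [0.956, -0.001, 0.292], [-0.001, -1.0, 0.0]] 0.15
```

View pics/scene0.png

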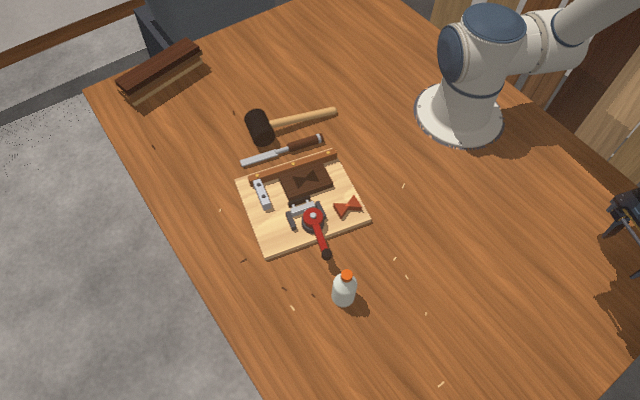

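View pics/top0.png

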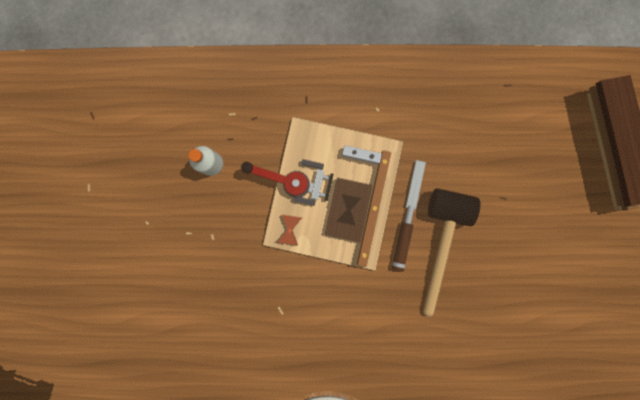

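View pics/wrist0.png

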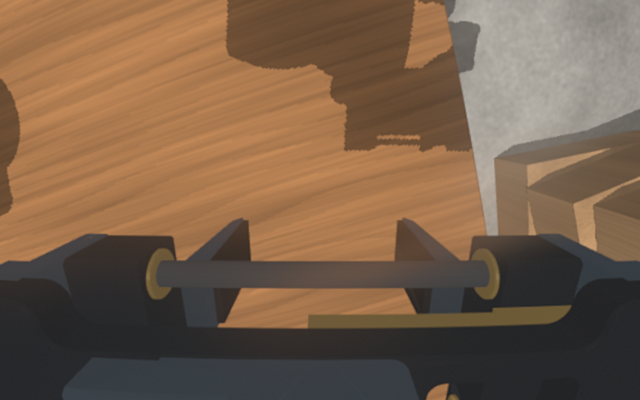

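The scene view shows the jig around (303,205). In the top view its corners are about (292,118), (403,141), (375,270) and (264,246), the board is at (349,210), the lever runs from (296,183) to (247,168), and the glue is at (205,160). The wrist camera doesn't see the jig. I'll enlarge the top and scene crops and measure.

```bash
cat > h.py <<'E'
import cv2, numpy as np
from bench import ctrl
def ray(name,px,T=None):
    p=ctrl.camera_params(name)
    K=np.array([[p['fx'],0,p['cx']],[0,p['fy'],p['cy']],[0,0,1]])
    u=cv2.undistortPoints(np.array(px,float).reshape(-1,1,2),K,np.array(p['D'])).reshape(-1,2)
    d=np.c_[u[:,0],-u[:,1],-np.ones(len(u))]
    P=np.array(p['pose']) if T is None else T
    d=d@P[:3,:3].T
    return P[:3,3],d/np.linalg.norm(d,axis=1)[:,None]
def plane(name,px,z,T=None):
    o,d=ray(name,px,T); return o+d*((z-o[2])/d[:,2])[:,None]
def tri(o1,d1,o2,d2):
    A=np.c_[d1,-d2]; s=np.linalg.lstsq(A,o2-o1,rcond=None)[0]
    a,b=o1+s[0]*d1,o2+s[1]*d2
    return (a+b)/2,np.linalg.norm(a-b)
def proj(name,X,T=None):
    p=ctrl.camera_params(name)
    K=np.array([[p['fx'],0,p['cx']],[0,p['fy'],p['cy']],[0,0,1]])
    P=np.linalg.inv(np.array(p['pose']) if T is None else T)
    c=np.atleast_2d(X)@P[:3,:3].T+P[:3,3]; c=c*[1,-1,-1]
    return cv2.projectPoints(c,np.zeros(3),np.zeros(3),K,np.array(p['D']))[0].reshape(-1,2)
E
python3 - <<'E'
import cv2
a=cv2.imread('pics/top0.png')[105:285,175:415]; cv2.imwrite('pics/topc.png',cv2.resize(a,None,fx=3.3,fy=3.3,interpolation=cv2.INTER_CUBIC))
a=cv2.imread('pics/scene0.png')[130:310,220:400]; cv2.imwrite('pics/scenec.png',cv2.resize(a,None,fx=3.3,fy=3.3,interpolation=cv2.INTER_CUBIC))
E
```

```text
(no output)
```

View pics/topc.png

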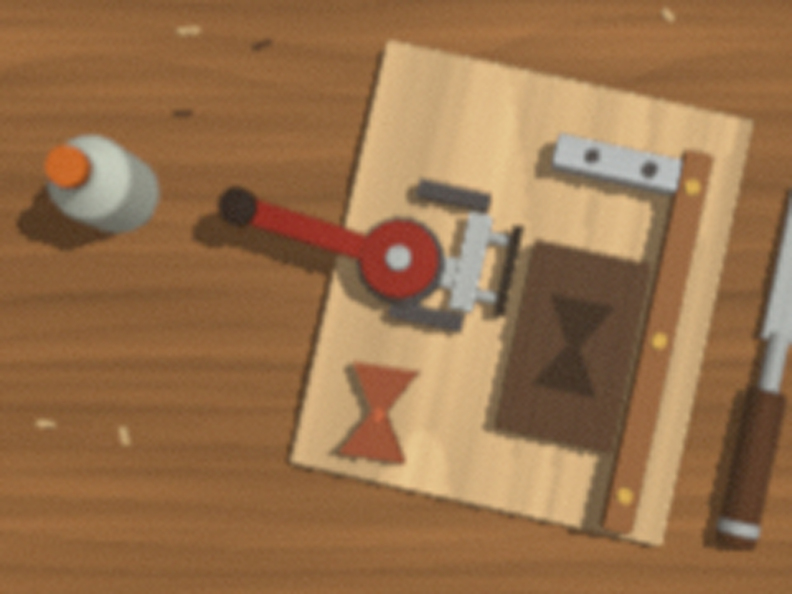

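View pics/scenec.png

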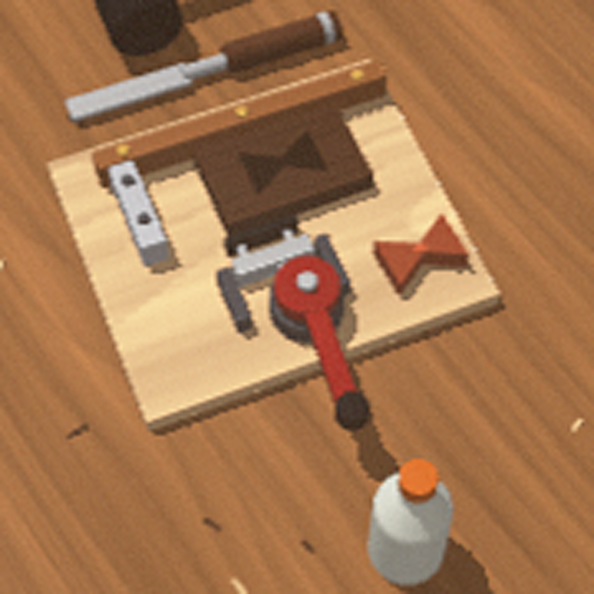

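```bash
cat > m.py <<'E'
from h import *
def quad(mask):
    cs,_=cv2.findContours(mask,cv2.RETR_EXTERNAL,cv2.CHAIN_APPROX_NONE)
    c=max(cs,key=cv2.contourArea); h=cv2.convexHull(c)
    q=cv2.approxPolyN(h,4,ensure_convex=True) if hasattr(cv2,'approxPolyN') else cv2.minAreaRect(h)
    return q.reshape(-1,2).astype(float),cv2.contourArea(h)
def measure(t,s,verbose=True):
    R={}
    for n,im,roi in (('top',t,(100,290,180,412)),('scene',s,(130,310,225,385))):
        y0,y1,x0,x1=roi; b=cv2.GaussianBlur(im,(3,3),0); hsv=cv2.cvtColor(b,cv2.COLOR_BGR2HSV)
        M=np.zeros(im.shape[:2],np.uint8); M[y0:y1,x0:x1]=255
        ply=cv2.inRange(hsv,(10,40,165),(28,150,255))&M
        ply=cv2.morphologyEx(ply,cv2.MORPH_OPEN,np.ones((3,3)))
        R[n]=(b,hsv,M,ply)
    return R
E
python3 - <<'E'
from m import *
t=cv2.imread('pics/top0.png');s=cv2.imread('pics/scene0.png')
R=measure(t,s)
for n in R:
    b,hsv,M,ply=R[n]
    q,a=quad(ply); print(n,'jig',q.tolist(),a)
    print(np.round(plane(n,q,0.018),4).tolist())
for (n,pts) in (('top',[(340,220),(330,200),(395,240),(360,150),(300,130),(349,205),(270,175),(367,230)]),('scene',[(290,175),(325,180),(310,180),(262,195),(317,232),(300,190)])):
    for p in pts: print(n,p,R[n][1][p[1],p[0]].tolist())
E
```

```text
top jig [[403.0, 140.0], [375.0, 276.0], [279.0, 173.0], [292.0, 116.0]] 11234.0
[[0.7147, -0.1759, 0.018], [0.4076, -0.1096, 0.018], [0.6399, 0.1063, 0.018], [0.7708, 0.0771, 0.018]]
scene jig [[300.0, 321.0], [225.0, 229.0], [225.0, 170.0], [333.0, 145.0]] 10477.5
[[0.7875, 0.2613, 0.018], [0.811, -0.0512, 0.018], [0.7182, -0.2172, 0.018], [0.4138, -0.1153, 0.018]]
top (340, 220) [15, 106, 72]
top (330, 200) [17, 100, 127]
top (395, 240) [15, 142, 88]
top (360, 150) [24, 7, 184]
top (300, 130) [17, 103, 204]
top (349, 205) [13, 108, 71]
top (270, 175) [3, 190, 152]
top (367, 230) [13, 145, 151]
scene (290, 175) [12, 130, 98]
scene (325, 180) [12, 135, 100]
scene (310, 180) [12, 128, 78]
scene (262, 195) [0, 7, 137]
scene (317, 232) [3, 185, 179]
scene (300, 190) [12, 129, 101]
```

```bash
cat >> m.py <<'E'
def comp(mask,seed):
    n,l=cv2.connectedComponents(mask); return (l==l[seed[1],seed[0]]).astype(np.uint8)*255 if mask[seed[1],seed[0]] else None
def fit_sides(c,q):
    # refine quad q by fitting lines to contour pts near each side
    L=[]
    q=np.array(q,float)
    for i in range(4):
        a,b=q[i],q[(i+1)%4]; u=(b-a)/np.linalg.norm(b-a); nrm=np.array([-u[1],u[0]])
        d=(c-a)@nrm; s=(c-a)@u/np.linalg.norm(b-a)
        k=(abs(d)<2.5)&(s>.08)&(s<.92)
        vx,vy,x,y=cv2.fitLine(c[k].astype(np.float32),cv2.DIST_HUBER,0,.01,.01).ravel()
        L.append(np.cross([x,y,1],[x+vx*50,y+vy*50,1]))
    out=[]
    for i in range(4):
        p=np.cross(L[i-1],L[i]); out.append(p[:2]/p[2])
    return np.array(out)
def edges(mask):
    cs,_=cv2.findContours(mask,cv2.RETR_EXTERNAL,cv2.CHAIN_APPROX_NONE)
    return np.vstack([c.reshape(-1,2) for c in cs]).astype(float)
E
python3 - <<'E'
from m import *
f=lambda x,y:(x/3.3+175-.35,y/3.3+105-.35)
g=lambda x,y:(x/3.3+220-.35,y/3.3+130-.35)
t=cv2.imread('pics/top0.png');s=cv2.imread('pics/scene0.png')
G={'top':dict(jig=[f(388,42),f(751,120),f(662,545),f(290,463)],board=[f(537,243),f(648,262),f(605,452),f(495,430)],seed=(300,130),bs=(340,220)),
'scene':dict(jig=[g(150,425),g(50,163),g(390,75),g(500,298)],seed=(262,240),board=[g(225,222),g(197,150),g(345,110),g(375,182)],bs=(290,178))}
R=measure(t,s)
for n in G:
    b,hsv,M,ply=R[n]; g_=G[n]
    m=cv2.inRange(hsv,(8,40,140),(30,134,255))&M
    bm=cv2.inRange(hsv,(4,70,40),(22,160,112))&M
    v=(t if n=='top' else s).copy()
    v[m>0]=(0,255,0); v[bm>0]=(255,0,0)
    jc=fit_sides(edges(m),g_['jig'])
    bc=fit_sides(edges(bm),g_['board'])
    print(n,'jig',np.round(np.c_[g_['jig'],jc],1).tolist()); P=plane(n,jc,.018); print(np.round(P,4).tolist(),[round(np.linalg.norm(P[i]-P[i-1]),4) for i in range(4)])
    print(n,'board',np.round(np.c_[g_['board'],bc],1).tolist()); P=plane(n,bc,.040); print(np.round(P,4).tolist(),[round(np.linalg.norm(P[i]-P[i-1]),4) for i in range(4)])
    r=(slice(100,290),slice(170,420)) if n=='top' else (slice(130,310),slice(220,400))
    cv2.imwrite(f'pics/mask_{n}.png',cv2.resize(v[r],None,fx=3,fy=3,interpolation=0))
E
```

```text
Traceback (most recent call last):
  File "m.py", line 26, in fit_sides
    vx,vy,x,y=cv2.fitLine(c[k].astype(np.float32),cv2.DIST_HUBER,0,.01,.01).ravel()
              ~~~~~~~~~~~^^^^^^^^^^^^^^^^^^^^^^^^^^^^^^^^^^^^^^^^^^^^^^^^^^
cv2.error: OpenCV(4.12.0) /io/opencv/modules/imgproc/src/linefit.cpp:50: error: (-215:Assertion failed) count > 0 in function 'fitLine2D_wods'
```

```bash
sed -i 's/RETR_EXTERNAL,cv2.CHAIN_APPROX_NONE)\n    return/X/; ' m.py; python3 - <<'E'
s=open('m.py').read()
i=s.index('def edges'); s=s[:i]+s[i:].replace('RETR_EXTERNAL','RETR_LIST')
s=s.replace("        vx,vy,x,y=","        if k.sum()<8:\n            print('side',i,'few'); L.append(np.cross([*a,1],[*b,1])); continue\n        vx,vy,x,y=")
open('m.py','w').write(s)
E
cat > run1.py <<'E'
from m import *
f=lambda x,y:(x/3.3+175-.35,y/3.3+105-.35)
g=lambda x,y:(x/3.3+220-.35,y/3.3+130-.35)
t=cv2.imread('pics/top0.png');s=cv2.imread('pics/scene0.png')
G={'top':dict(jig=[f(388,42),f(751,120),f(662,545),f(290,463)],board=[f(537,243),f(648,262),f(605,452),f(495,430)]),
'scene':dict(jig=[g(150,425),g(50,163),g(390,75),g(500,298)],board=[g(225,222),g(197,150),g(345,110),g(375,182)])}
R=measure(t,s)
for n in G:
    b,hsv,M,ply=R[n]; g_=G[n]
    m=cv2.inRange(hsv,(8,40,140),(30,134,255))&M
    bm=cv2.inRange(hsv,(4,70,40),(22,160,112))&M
    v=(t if n=='top' else s).copy()
    v[m>0]=(0,255,0); v[bm>0]=(255,0,0)
    r=(slice(100,290),slice(170,420)) if n=='top' else (slice(130,310),slice(220,400))
    cv2.imwrite(f'pics/mask_{n}.png',cv2.resize(v[r],None,fx=3,fy=3,interpolation=0))
    jc=fit_sides(edges(m),g_['jig'])
    bc=fit_sides(edges(bm),g_['board'])
    print(n,'jig',np.round(np.c_[g_['jig'],jc],1).tolist()); P=plane(n,jc,.018); print(np.round(P,4).tolist(),[round(np.linalg.norm(P[i]-P[i-1]),4) for i in range(4)])
    print(n,'board',np.round(np.c_[g_['board'],bc],1).tolist()); P=plane(n,bc,.040); print(np.round(P,4).tolist(),[round(np.linalg.norm(P[i]-P[i-1]),4) for i in range(4)])
E
python3 run1.py
```

```text
side 1 few
top jig [[292.2, 117.4, 292.0, 116.0], [402.2, 141.0, 403.7, 140.6], [375.3, 269.8, 375.2, 270.4], [262.5, 245.0, 262.7, 245.0]]
[[0.7708, 0.077, 0.018], [0.7134, -0.1774, 0.018], [0.4201, -0.1102, 0.018], [0.4772, 0.1426, 0.018]] [np.float64(0.3008), np.float64(0.2608), np.float64(0.3009), np.float64(0.2592)]
top board [[337.4, 178.3, 336.3, 179.0], [371.0, 184.0, 370.6, 186.0], [358.0, 241.6, 358.1, 241.2], [324.6, 235.0, 324.5, 233.9]]
[[0.6238, -0.0229, 0.04], [0.6082, -0.0987, 0.04], [0.4865, -0.0703, 0.04], [0.5026, 0.0035, 0.04]] [np.float64(0.1241), np.float64(0.0774), np.float64(0.125), np.float64(0.0756)]
side 1 few
scene jig [[265.1, 258.4, 263.7, 259.0], [234.8, 179.0, 232.9, 178.8], [337.8, 152.4, 333.4, 149.6], [371.2, 220.0, 371.9, 219.2]]
[[0.7731, 0.0788, 0.018], [0.7149, -0.1781, 0.018], [0.4229, -0.1009, 0.018], [0.4783, 0.1446, 0.018]] [np.float64(0.302), np.float64(0.2634), np.float64(0.302), np.float64(0.2517)]
scene board [[287.8, 196.9, 290.2, 200.4], [279.3, 175.1, 277.2, 175.7], [324.2, 163.0, 321.6, 163.7], [333.3, 184.8, 332.5, 186.1]]
[[0.63, -0.0154, 0.04], [0.615, -0.1024, 0.04], [0.4912, -0.0661, 0.04], [0.5108, 0.012, 0.04]] [np.float64(0.1223), np.float64(0.0882), np.float64(0.129), np.float64(0.0805)]
```

Jig corners fit in both views (300×260 mm, agreeing to about 2 mm). Next: heights by triangulation, and the positions of the board, lever and glue in the jig frame.

```bash
cat > jig.py <<'E'
from h import *
yaw=-0.222; JO=np.array([0.5957,-0.0169,0])
JR=np.array([[np.cos(yaw),-np.sin(yaw),0],[np.sin(yaw),np.cos(yaw),0],[0,0,1]])
tj=lambda X:(np.atleast_2d(X)-JO)@JR
tw=lambda X:np.array(X,float)@JR.T+JO
E
python3 - <<'E'
from m import *; from jig import *
t=cv2.imread('pics/top0.png');s=cv2.imread('pics/scene0.png')
def T(a,b):
    o1,d1=ray('top',[a]);o2,d2=ray('scene',[b]);X,e=tri(o1,d1[0],o2,d2[0]);return X,e
def show(n,a,b):
    X,e=T(a,b);print(n,np.round(X,4),'jig',np.round(tj(X)[0],4),'gap',round(e,4))
show('jig FL',(292,116),(263.7,259));show('jig FR',(403.7,140.6),(232.9,178.8));show('jig NL',(262.7,245),(371.9,219.2))
f=lambda x,y:(x/3.3+175-.35,y/3.3+105-.35)
g=lambda x,y:(x/3.3+220-.35,y/3.3+130-.35)
show('board NL',(324.5,233.9),g(375,180)); show('board FL',(336.3,179),(287.8,196.9));show('board NR(hid)',f(605,452),g(345,110))
show('hub centre',f(399,258),g(307,281)); show('knob',f(239,206),g(352,410)); show('cap',f(68,166),g(419,477))
print('board top cam jig',np.round(tj(plane('top',[(336.3,179),(370.6,186),(358.1,241.2),(324.5,233.9)],.04)),4).tolist())
# masks: hub/knob/red bar
for n,im in (('top',t),('scene',s)):
    hsv=cv2.cvtColor(im,cv2.COLOR_BGR2HSV)
    red=(cv2.inRange(hsv,(0,160,60),(6,255,255))|cv2.inRange(hsv,(174,160,60),(180,255,255)))
    red[:, :]&=cv2.inRange(np.indices(red.shape)[1].astype(np.float32),180,420)
    k,l,st,c=cv2.connectedComponentsWithStats(red)
    print(n,[(st[i].tolist(),np.round(c[i],1).tolist()) for i in range(1,k) if st[i,4]>15])
E
```

```text
jig FL [0.7721 0.0772 0.0135] jig [0.1514 0.1306 0.0135] gap 0.0007
jig FR [ 0.7141 -0.1781  0.0169] jig [ 0.151  -0.1312  0.0169] gap 0.0014
jig NL [0.4768 0.1432 0.0143] jig [-0.1512  0.13    0.0143] gap 0.0003
board NL [0.5021 0.0037 0.0318] jig [-0.0958 -0.0005  0.0318] gap 0.0007
board FL [ 0.6266 -0.0251  0.0412] jig [ 0.032  -0.0012  0.0412] gap 0.0073
board NR(hid) [ 0.4832 -0.0688  0.0345] jig [-0.0983 -0.0754  0.0345] gap 0.0053
hub centre [0.6139 0.0658 0.0631] jig [-0.0004  0.0847  0.0631] gap 0.0008
knob [0.6488 0.1722 0.0593] jig [0.0101 0.1962 0.0593] gap 0.0001
cap [0.6647 0.2651 0.1362] jig [0.0052 0.2902 0.1362] gap 0.0001
board top cam jig [[0.0288, 0.0004, 0.04], [0.0302, -0.0771, 0.04], [-0.0948, -0.0762, 0.04], [-0.0953, -0.0006, 0.04]]
top [([251, 166, 56, 29, 593], [283.2, 179.3])]
scene [([303, 208, 25, 43, 416], [315.8, 225.6])]
```

Measurements hold together:
- **Jig:** origin (0.596, −0.017), yaw −0.222. The hub lands at jig (0, 85), as stated.
- **Lever:** about 0.09 rad, with the knob at jig (10, 196).
- **Board:** near end at x ≈ −97 mm, about 3 mm off the fence and about 53 mm short of the stop.
- **Heights:** ply ≈ 15 mm and board top ≈ 35–40 mm, both within noise of the text.

Now I'll shut the gripper and move behind the board.

```bash
cat >> jig.py <<'E'
OR=np.c_[JR[:,0],[0,0,-1],np.cross(JR[:,0],[0,0,-1])]
def st(m=''):
    print(m,'t',round(ctrl.current_t(),2),'jig mm',np.round(tj(ctrl.current_tool_pos())[0]*1000,1),'F',np.round(JR.T@ctrl.current_contact_force(),1))
E
python3 - <<'E'
from jig import *
ctrl.command_gripper(0.0)
p=ctrl.current_tool_pos(); 
ctrl.goto(tw([-.150,-.042,.20]),OR); st('above')
ctrl.move_l(tw([-.140,-.042,.075]),vel=.15); st()
T=np.eye(4);T[:3,:3]=ctrl.current_eef_rot();T[:3,3]=ctrl.current_tool_pos();T=T@np.array(ctrl.camera_params('wrist')['T_tool_cam'])
np.save('T1.npy',T)
cv2.imwrite('pics/w1.png',ctrl.read_camera('wrist'));cv2.imwrite('pics/top1.png',cv2.resize(ctrl.read_camera('top')[100:300,170:430],None,fx=3,fy=3))
J=[[-.15,-.13,.018],[-.15,.13,.018],[-.097,-.002,.04],[-.097,-.082,.04],[.085,0,.048]]
print(np.round(proj('wrist',tw(J),T),0).tolist())
E
```

```text
above t 3.92 jig mm [-149.9  -41.5  200. ] F [0.3 0.4 0.3]
 t 4.9 jig mm [-139.7  -41.9   75.5] F [ 0.5  0.2 -0.5]
[[311.0, 308.0], [308.0, -25.0], [383.0, 170.0], [378.0, 272.0], [631.0, 171.0]]
```

View pics/w1.png

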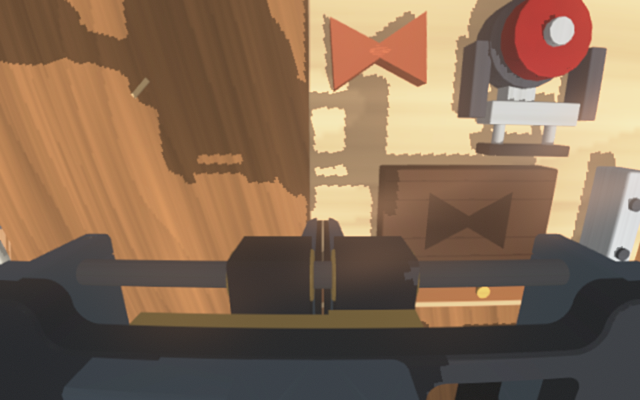

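View pics/top1.png

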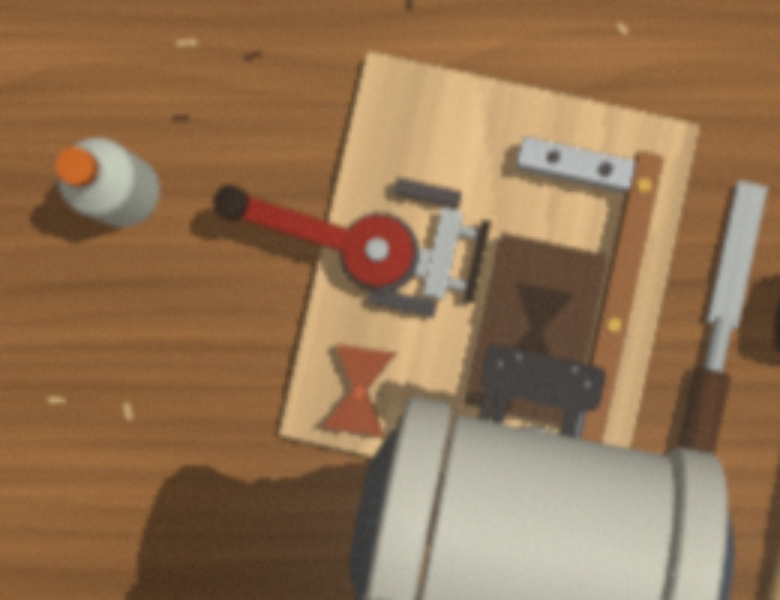

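In the wrist view the board's near-left corner is at (380,167), against a prediction of (383,170). The jig's near edge is at column 309 as predicted, and the shut fingertips at (322,225) are clear of the board. Pushing now.

```bash
python3 - <<'E'
from jig import *
ctrl.move_l(tw([-.138,-.042,.028]),vel=.1); st('down')
F0=ctrl.current_contact_force()
r=ctrl.move_l(tw([-.085,-.042,.028]),vel=.06,contact_N=15); st(f'push1 {r}')
r=ctrl.move_l(tw([-.040,-.0425,.028]),vel=.025,contact_N=12); st(f'push2 {r}')
cv2.imwrite('pics/w2.png',ctrl.read_camera('wrist'));cv2.imwrite('pics/top2.png',cv2.resize(ctrl.read_camera('top')[100:300,170:430],None,fx=3,fy=3))
st()
E
```

```text
down t 5.62 jig mm [-137.9  -42.    28.3] F [-0.5 -0.5 -0.3]
push1 False t 6.65 jig mm [-85. -42.  28.] F [ 0.8 -0.1  0. ]
push2 True t 7.83 jig mm [-55.2 -42.3  27.6] F [0.  0.5 0.5]
 t 7.92 jig mm [-55.3 -42.3  27.5] F [ 0.7  0.2 -0.1]
```

View pics/w2.png

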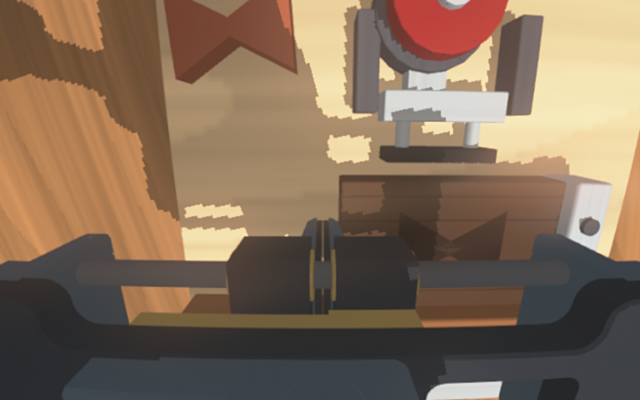

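View pics/top2.png

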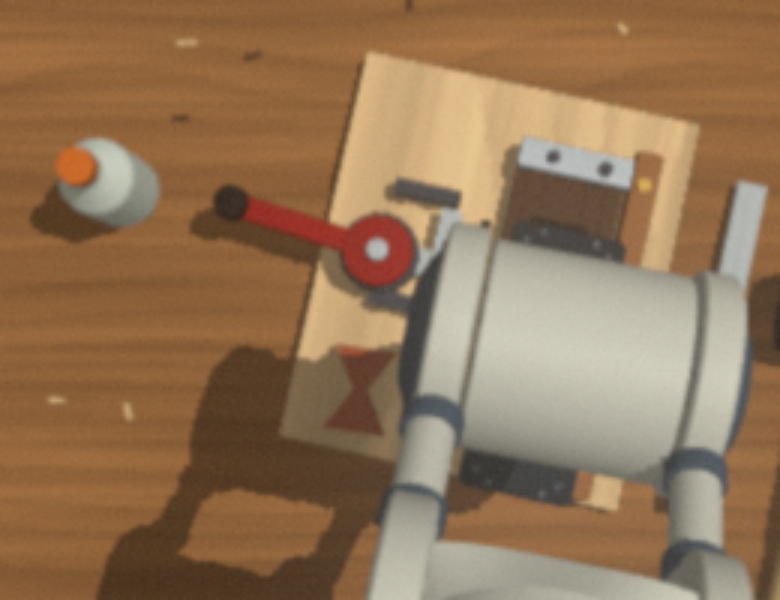

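The wrist view shows the board's near edge at column ~340, right at the finger, with its far end at the stop (~560,180). The top view shows dark wood meeting aluminium at (570,178). I'll push once more to confirm it is solid, then back off.

```bash
python3 - <<'E'
from jig import *
r=ctrl.move_l(tw([-.045,-.0425,.028]),vel=.02,contact_N=18); st(f'push3 {r}')
ctrl.sleep(.3); st('hold')
ctrl.move_l(tw([-.085,-.0425,.028]),vel=.1)
ctrl.move_l(tw([-.085,-.0425,.16]),vel=.25)
ctrl.goto(tw([-.045,.160,.16]),OR); st('over lever side')
cv2.imwrite('pics/w3.png',ctrl.read_camera('wrist'));cv2.imwrite('pics/top3.png',cv2.resize(ctrl.read_camera('top')[100:300,170:430],None,fx=3,fy=3))
cv2.imwrite('pics/scene3.png',cv2.resize(ctrl.read_camera('scene')[130:310,220:400],None,fx=3.3,fy=3.3))
E
```

```text
push3 True t 8.22 jig mm [-55.3 -42.3  27.1] F [ 0.6 -0.8  0.3]
hold t 8.53 jig mm [-55.5 -42.3  26.9] F [-0.3  0.3 -0.8]
over lever side t 10.48 jig mm [-45.5 159.5 159. ] F [-1.  -0.8 -0.5]
```

View pics/scene3.png

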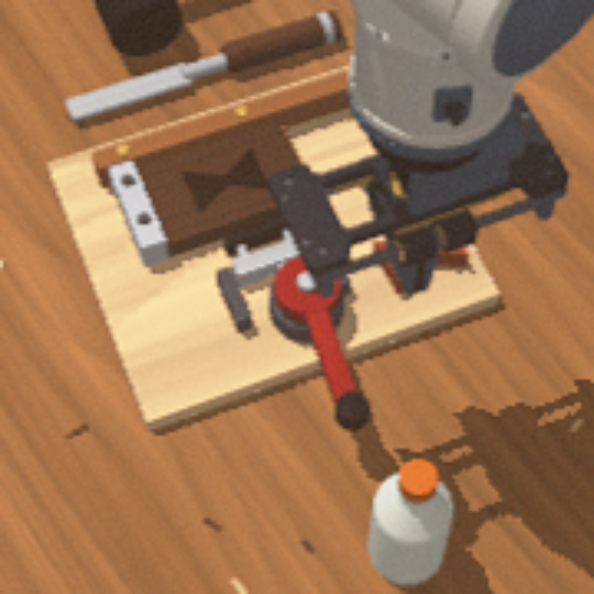

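View pics/top3.png

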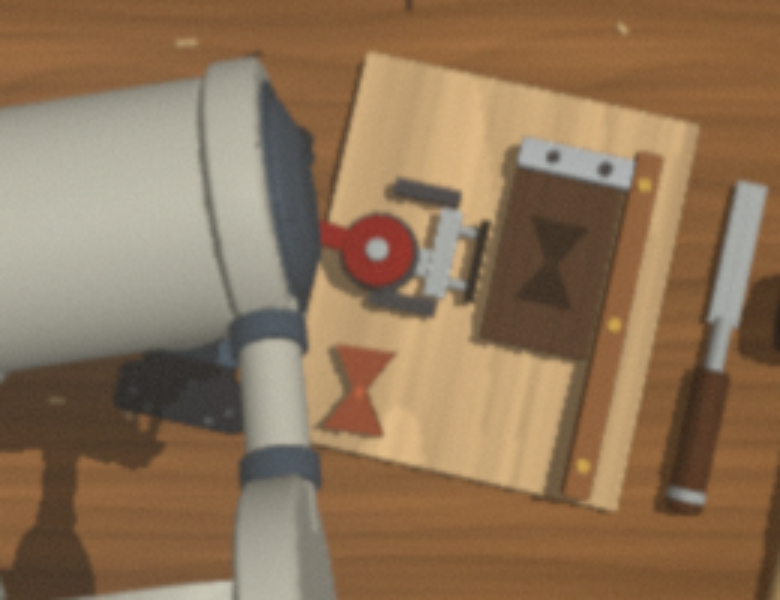

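View pics/w3.png

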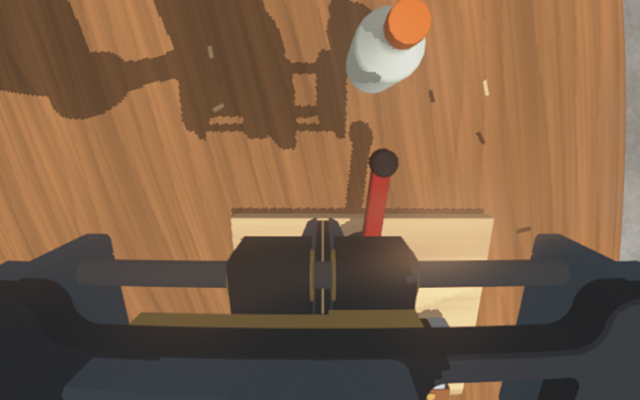

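Board is home against the stop, flat and near the fence, and two pushes stopped at the same x (−55.3). The lever is still open and the glue undisturbed. Now I'll sweep the lever round with the tool orientation fixed, so the body stays clear of the glue.

```bash
python3 - <<'E'
from jig import *
def tcp(th,z=.040,r=.076,gap=0):
    u=np.array([np.sin(th),np.cos(th)]);c=np.array([np.cos(th),-np.sin(th)])
    s=.009+.0105*abs(np.cos(th))+.016*abs(np.sin(th))+gap
    p=np.array([0,.085])+r*u-s*c
    return tw([p[0],p[1],z])
p=tj(tcp(.09,gap=.02))[0]; print(p)
ctrl.move_l(tcp(.09,z=.16,gap=.02),vel=.2)
ctrl.move_l(tcp(.09,gap=.02),vel=.12); st('down')
bad=False
for th in np.r_[.05,np.arange(.2,1.5,.13)]:
    if ctrl.move_l(tcp(th),vel=.06,contact_N=25): st(f'STOP at {th}'); bad=True; break
    st(f'{th:.2f}')
cv2.imwrite('pics/w4.png',ctrl.read_camera('wrist'));cv2.imwrite('pics/top4.png',cv2.resize(ctrl.read_camera('top')[100:300,170:430],None,fx=3,fy=3))
E
```

```text
[-0.03389928  0.16436804  0.04      ]
down t 12.03 jig mm [-33.5 164.5  40.7] F [-0.1 -1.3 -0.6]
0.05 t 12.47 jig mm [-16.1 161.8  40. ] F [-0.3  0.6  0.6]
0.20 t 12.79 jig mm [ -6.6 164.1  39.9] F [ 0.6  0.6 -0.3]
0.33 t 13.09 jig mm [  2.1 164.8  40. ] F [-0.8  0.4 -0.6]
0.46 t 13.39 jig mm [ 11.2 164.5  40. ] F [-0.2  0.  -0.5]
0.59 t 13.7 jig mm [ 20.5 163.   40. ] F [ 0.2  0.3 -0. ]
0.72 t 14.01 jig mm [ 29.8 160.2  40. ] F [-0.1 -0.3 -0.6]
0.85 t 14.32 jig mm [ 39.  156.1  40. ] F [0.3 0.5 0.3]
0.98 t 14.65 jig mm [ 47.7 150.6  40. ] F [-0.   0.1 -0.4]
1.11 t 14.97 jig mm [ 55.9 143.7  40. ] F [0.4 0.8 0.2]
1.24 t 15.31 jig mm [ 63.2 135.6  40. ] F [ 0.8  0.4 -1.1]
1.37 t 15.64 jig mm [ 69.4 126.2  40. ] F [ 0.3 -0.  -0.9]
```

View pics/w4.png

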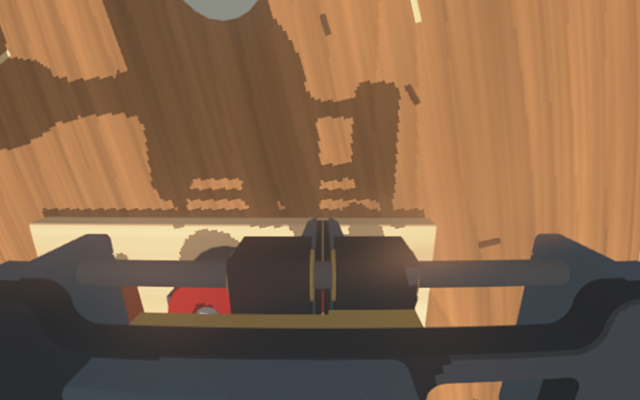

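View pics/top4.png

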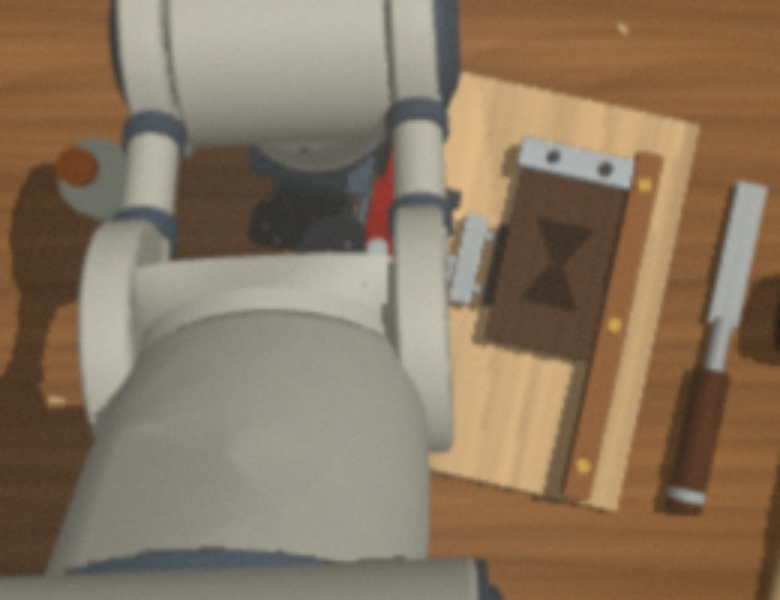

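The top view shows the lever swung well round (red bar at (385,190)), the pad up against the board, and the board still at the stop. The glue hasn't moved. Now the last part, to the closed stop.

```bash
python3 - <<'E'
from jig import *
def tcp(th,z=.040,r=.076,gap=0):
    u=np.array([np.sin(th),np.cos(th)]);c=np.array([np.cos(th),-np.sin(th)])
    s=.009+.0105*abs(np.cos(th))+.016*abs(np.sin(th))+gap
    p=np.array([0,.085])+r*u-s*c
    return tw([p[0],p[1],z])
r=ctrl.move_l(tcp(1.5),vel=.05,contact_N=25); st(f'1.5 {r}')
x=tj(tcp(1.58))[0]
r=ctrl.move_l(tw([x[0],.085+.009+.016-.014,.040]),vel=.025,contact_N=18); st(f'end {r}')
r=ctrl.move_l(tw([x[0],.085+.009+.016-.014,.040]),vel=.02,contact_N=20); st(f'end2 {r}')
ctrl.sleep(.3); st('hold')
p=tj(ctrl.current_tool_pos())[0]
ctrl.move_l(tw([p[0],p[1]+.03,.040]),vel=.1)
ctrl.move_l(tw([p[0],p[1]+.03,.20]),vel=.25)
ctrl.goto(tw([-.22,.10,.25]),OR); st('away')
t=ctrl.read_camera('top');s=ctrl.read_camera('scene');cv2.imwrite('pics/top5.png',t);cv2.imwrite('pics/scene5.png',s)
cv2.imwrite('pics/top5c.png',cv2.resize(t[100:300,170:430],None,fx=3,fy=3));cv2.imwrite('pics/scene5c.png',cv2.resize(s[130:310,220:400],None,fx=3.3,fy=3.3))
E
```

```text
1.5 False t 16.12 jig mm [ 74.3 115.7  40.1] F [ 1.1 -0.5  0.3]
end True t 16.56 jig mm [ 74.7 111.   40. ] F [0.6 6.  4. ]
end2 True t 16.88 jig mm [ 74.7 111.1  40.1] F [-0.8  5.3  5. ]
hold t 17.18 jig mm [ 74.7 111.1  40.1] F [0.  5.1 5. ]
away t 19.59 jig mm [-218.9  100.3  249.8] F [ 0.7  0.1 -0.9]
```

View pics/top5c.png

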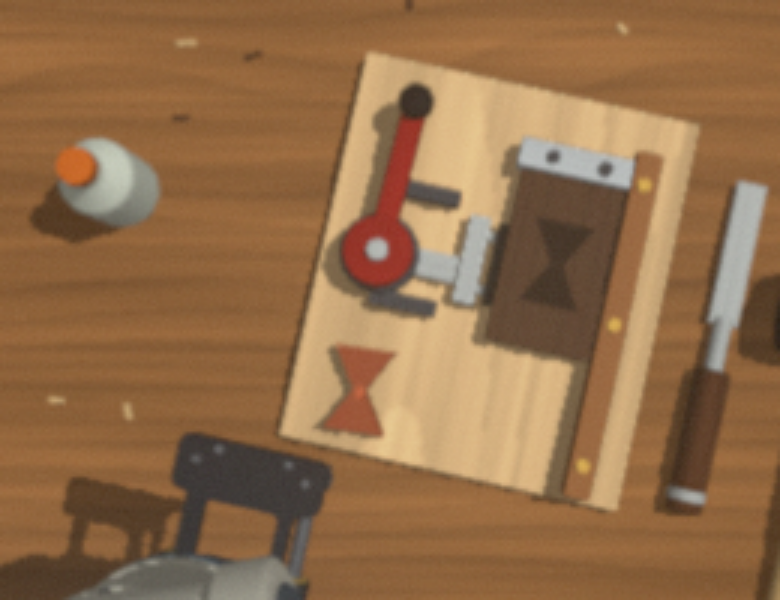

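View pics/scene5c.png

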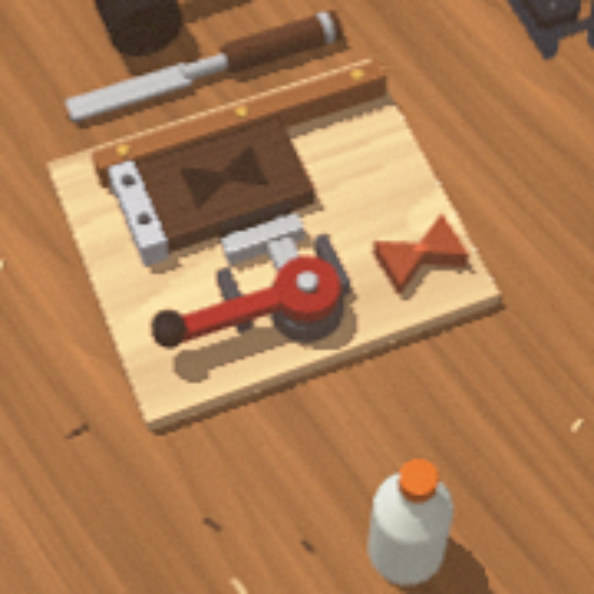

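```bash
python3 - <<'E'
from m import *; from jig import *
f=lambda x,y:(x/3+170-.33,y/3+100-.33)
g=lambda x,y:(x/3.3+220-.35,y/3.3+130-.35)
P=[]
for a,b in ((f(377,249),g(307,281)),(f(416,101),g(168,328))):
    o,d=ray('top',[a]);o2,d2=ray('scene',[b]);X,e=tri(o,d[0],o2,d2[0]);P.append(tj(X)[0]);print(np.round(P[-1],4),round(e,4))
v=P[1]-P[0];print('lever',np.arctan2(v[0],v[1]))
# knob/hub by plane, top only
q=tj(plane('top',[f(377,249),f(416,101)],.063));v=q[1]-q[0];print('lever top',np.arctan2(v[0],v[1]))
t=cv2.imread('pics/top5.png');hsv=cv2.cvtColor(cv2.GaussianBlur(t,(3,3),0),cv2.COLOR_BGR2HSV)
bm=cv2.inRange(hsv,(4,70,40),(22,160,112))
c=fit_sides(edges(bm),[f(520,166),f(630,188),f(582,360),f(486,338)])
print(np.round(c,1).tolist());Q=tj(plane('top',c,.04));print(np.round(Q,4).tolist())
e=Q[0]-Q[3];e2=Q[1]-Q[2];print('yaw',np.arctan2(e[1],e[0]),np.arctan2(e2[1],e2[0]))
t0=cv2.imread('pics/top0.png');print('diff glue/key/tools',[float(cv2.absdiff(t0[y:y2,x:x2],t[y:y2,x:x2]).mean()) for x,y,x2,y2 in ((185,140,225,180),(274,210,304,246),(392,155,425,275),(420,185,485,320))])
E
```

```text
[-0.0002  0.0852  0.064 ] 0.0008
[0.1119 0.0816 0.0602] 0.0011
lever 1.6023261874644505
lever top 1.6045127224001008
[[343.2, 156.3], [378.8, 164.4], [366.4, 220.3], [330.8, 212.1]]
[[0.0817, -0.0037, 0.04], [0.0811, -0.0846, 0.04], [-0.0459, -0.0841, 0.04], [-0.0453, -0.0037, 0.04]]
yaw -0.0002062962150387434 -0.0038812559014141995
diff glue/key/tools [1.8510416666666667, 1.7953703703703703, 1.9047138047138048, 2.0569420702754035]
```

```bash
python3 -c "
from bench import ctrl
ctrl.sleep(.2);ctrl.sign_off();print(ctrl.current_t())"
```

```text
the job is handed in; nothing more can be done
the job is handed in; nothing more can be done
```

The walnut board is up against the end stop and the red lever is at its closed stop. I handed the job in at about 20 s of the 45 s allowed. No verdict is reported back, so this rests on my own checks.

I pushed the board home with the shut fingers. Two pushes in a row stopped at the same place, with the lever still open. I then swept the lever round until its force stop, held it there briefly and moved the arm clear.

Last checks from the cameras after backing off:

| Check | Measured | Should be |
|---|---|---|
| Lever angle | 1.60 rad | above 1.45 |
| Board near end (jig x) | −45 to −46 mm | −45 when home |
| Board centre (jig y) | about −44 mm | below −42.5 |
| Board out of square | under 0.004 rad | below 0.04 |

- **Loose things:** the key, chisel, mallet and glue bottle look unchanged against the first pictures, with only image noise between them.
- **Pad force:** I could not measure it. I infer it from the closed lever and the pad lying on the board.
- **Disagreements:**
  - The first triangulated heights read up to about 8 mm low against the text: jig top 14–17 mm against 18, near board corners 32–35 mm against 40. I used the text's heights.
  - The colour mask put the board's far end at about 82 mm instead of 85, because the stop's edge hides part of it. The near end and the repeated hard stop agree that it is home.
  - The force reading was near zero during the pushes, although the contact stops did trigger.

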